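Balance a bottle on the inspection lamp and hold its spring shutter at the mark

ROBOT

A 6-joint arm with a two-finger parallel gripper is mounted at the origin on a cart in front of the work surface, level with it; the furniture and walls round the work are solid. World frame = base frame: x ahead of the robot, y to its left, z up, the work surface at z = 0. Lengths are in m, angles in rad, forces in N, time in s.
With the tool pointing down it reaches from about 0.325 to 0.9 m from the base axis. Payload 6.1 kg.
Tool frame: the origin (TCP) lies midway between the tips of the shut fingers; the grasp point (between the pads) lies 19 mm behind it; z points along the fingers, y is the line along which they close (so a half turn about z gives the same grasp; the last joint's range is limited). The gripper opens to 85 mm and grips with 20 to 120 N. Pads are 22 mm wide; open, the fingers measure 114 mm over their backs; the gripper's body (76 mm by 85 mm) begins 54 mm behind the grasp point. The pads swing forward as they close: fully open they stand 13 mm farther back than shut.
Start: joints at [-1.259, 0.22, 1.526, -0, 1.395, -0.126], TCP at [0.265, -0.566, 0.205] pointing down, gripper open.
Joint ranges: [-2.98, 2.98], [-0.91, 2.08], [0.09, 2.57], [-1.24, 4.39], [0.2, 2.65], [-2.68, 2.68]. Speed limits (rad/s): [2.57, 2.57, 3.01, 3.14, 3.14, 3.14].

INTERFACE

Orientations are given as [roll, pitch, yaw] about the fixed x, y, z axes, in that order (R = Rz(yaw) Ry(pitch) Rx(roll)).
In Python, from rig import arm, eyes gives the robot as it stands.
- The arm moves only by the tool send_rows, never from a script. Its argument "moves" is a list that holds one entry, the list of rows, each a list of 5 numbers: the closure, from -1 (fully open) to 1 (shut), then the shift along the tool's x, y, z in mm, then the turn about the tool's z in rad. In form: [[[fingers, dx, dy, dz, yaw], ...]]. A call has 1 to 20 rows; each row shifts and turns the commanded pose from where the row before left it, along the tool's axes as they then stand; what a row does not reach is not made up. A row lasts 1/10 s, in which the tool goes at most 50 mm and 8.59 degrees, less where a joint would pass 70% of its speed; a pose out of reach is approached as far as the arm can. A call is refused whole if a number of a shift passes 50 or a number of a turn 0.15, either way. A call with a gripper value outside its range is refused whole. The fingers move at their own pace and stop on an object; the grip force is fixed at half the most. Time passes only in rows, so rows that do not move let the fingers close. It gives the time, the measured TCP pose, the force, the opening and the grip force at its end, in the units of the state.
- arm.get_state(): the state, without advancing time (a new reading comes with each control period).
- eyes.get_image(name): name is "scene" or "top" or "wrist"; returns the picture (420x560x3 uint8, blue, green, red); there is no depth.
- eyes.get_calibration(name): a dict with "vfov" (degrees; the focal length in pixels is half the picture's height over the tangent of half this angle, whatever the lens; pixels are square), "cx", "cy" (the principal point, pixels), "R" (3x3) and "t" (3): a world point X has camera coordinates R X + t; the wrist camera has in their place "hand_eye" (4x4, takes a point from camera to tool coordinates, whose origin is the TCP and whose axes are the flange's). Camera axes: x right, y down, z forward; pixel columns grow to the right and rows downward; lengths in m; the calibration is good to about 2 mm. A picture is of the moment at which its call begins: read the wrist's pose just before it. get_calibration takes no time and is no camera call.
- arm.close_job(): hands the job in; it is judged then, once.
The state is a dict: "t": time; "joint_pos": joint angles; "joint_velocities": joint speeds; "joint_efforts": joint torques, N m; "tool_pos": TCP position; "eef_rot": TCP orientation; "ft_force": force on the tool from outside, world axes, zero at the start; "moment": the same for the moment, N m; "grip_width": opening from 0.0 (shut) to 1.0 (fully open); "grasp_force": force on a finger pad.
Only numpy, scipy, OpenCV 4.12 (cv2) and the standard library are available. Lean on these libraries where they do the work, as an engineer would, in place of code of your own. Each camera call takes 0.05 s, during which the arm holds its last target. There are 200 camera calls.

TASK

Check the small dropper bottle for sediment on the inspection lamp: stand it upright, balanced on the middle of the lamp's dome, and let go of it. Then pull the lamp's spring-return shutter slide out towards you by its upright tab until its pointer stands in the gap between the two ridges of the index clip, and keep it there: finish while still holding the slide at that mark, with the bottle still balanced on the dome. Leave the other things on the bench where they are.

Things in the scene. Friction and masses are not known exactly. Their poses are not given: they have to be found in the camera images.
- bottle: Small yellow dropper bottle on the left part of the bench: 110 mm tall; flat rubber foot, body 35 mm across to 50 mm up, shoulder, white collar 21 mm across at 66 to 80 mm, pale bulb 14 mm across to 110 mm; 95 g. Origin at the centre of its flat underside, z up. A tall white and black instrument (x 0.47 to 0.78, y -0.03 to 0.19, 0.4 m tall) stands between it and the lamp: go round in front.
- lamp: Inspection lamp, fixed: white box 130 x 100 x 55 mm (its x -15 to 115, y -50 to 50 mm) with a pale dome on top; in front a low deck (x -160 to -10 mm, 90 mm wide, top 16 mm up, guide rails to 28 mm) on which the shutter slide runs. Origin on the bench; x axis points from the deck's front to the box, away from the robot, z up.
- dome_top (a point): Crown of the dome, 69 mm above the bench, on the lamp's x axis 60 mm behind its origin. The dome is a shallow cap 80 mm across and 12 mm high, radius of curvature at the crown 133 mm, of plain frosted plastic; a bottle set down upright near the crown stays balanced after a little rocking.
- shutter (a joint): Travel of the shutter slide in m: 0 = home (pushed in by its spring), grows as it is pulled out along the lamp's -x, stop at 0.075. Spring pull on the tab about 3 N at home and 9 N fully out; it returns home when let go.
- tab_top (a point): Middle of the top edge of the slide's upright black pull tab, 72 mm above the bench. The tab is 12 mm thick (lamp's x), 36 mm wide (lamp's y), free from 29 to 72 mm above the bench, with 44 mm clear between it and the lamp's box when home. Moves with the slide. Axes as the lamp's.
- pointer_tip (a point): Tip of the slide's pointer, a 2 mm wide steel finger at the foot of the tab that reaches sideways to the lamp's +y, 30 mm above the bench. Moves with the slide. Axes as the lamp's.
- index_gap (a point): Middle of the 12 mm gap between the two ridges (4 mm thick, tops 37 mm above the bench) of the dark steel index clip, fixed somewhere along the deck's +y edge. At the mark, pointer_tip and index_gap have the same x in the lamp's axes. Axes as the lamp's.
- spirit: Bystander: glass spirit lamp, 72 mm across, 89 mm tall; origin at the centre of its underside.
- beaker: Bystander: small glass beaker, 59 mm across, 70 mm tall; origin at the centre of its underside.
- petri_a: Bystander: closed petri dish, 91 mm across, 16 mm tall; origin at the centre of its underside.
- marker: Bystander: black marker pen lying on the bench, 136 mm long, 16 mm thick; origin at its middle, underside.
Things that resemble listed ones, but are neither listed nor needed, are in the scene too. Several things look just like the bottle: the one meant starts farthest to the robot's left.

How it is judged:
On the way, in this order (a step that is already met when the one before it is completed fails the run):
1. the bottle stands balanced on the dome, let go and at rest, while the slide is still home (horizontal distance between bottle and dome_top below 0.012 m and distance between bottle and dome_top below 0.014 m and angle between bottle's own z axis and vertical below 0.15 rad and contact force between the fingers and bottle below 0.05 N and contact force between bottle and lamp above 0.1 N and linear speed of bottle below 0.02 m/s and value of joint shutter below 0.006 m), for 0.3 s.
2. the slide is held with its pointer in the gap of the index clip (x of pointer_tip in the frame of index_gap between -0.005 and 0.005 m and contact force between the fingers and shutter above 1 N), for 0.5 s.
At the end, for the whole second after the job is handed in: The gripper still holds the slide (more than 1 N on it), at rest, with the pointer inside the gap of the index clip (within 5 mm of its middle), and the bottle stands by itself on the dome: its foot within 12 mm of the crown, tilted less than 0.15 rad, at rest and touched by nothing else (all of step 2 and velocity of joint shutter between -0.01 and 0.01 m/s and horizontal distance between bottle and dome_top below 0.012 m and distance between bottle and dome_top below 0.014 m and angle between bottle's own z axis and vertical below 0.15 rad and contact force between the arm and bottle below 0.05 N and contact force between bottle and lamp above 0.1 N and linear speed of bottle below 0.02 m/s); the arm keeps its last pose, push and grip.
It fails at once if a bystander is moved by more than 30 mm or knocked over (distance of any of spirit, beaker, petri_a, marker from where it was at the start of the episode above 0.03 m or angle between any of spirit, beaker's own z axis and vertical above 0.6 rad).
It fails at once if the bottle is knocked over (angle between bottle's own z axis and vertical above 1.2 rad).
It also fails if it takes over 64 s, if anything falls off the work surface, if the arm or the gripper's body presses on something with over 40 N, if the wrist force passes 120 N, or if a joint passes its speed limit or range.

## Working session

There is one attempt and no reset: what is moved stays moved. The work goes in short steps, Python scripts to look and compute and a tool call to move; the robot and the scene stay as the last step left them, time stands still between calls to the robot, and variables do not carry over. Pictures are saved under pics/ and viewed, at most 10 in all, crops included, and the job is handed in when it is done.

Besides the shell and the picture viewer there is one more tool, called after ">>>" by a JSON object that holds its "method" and its "body", one argument or row to a line. send_rows: Moves the arm, as the interface text tells. Its arguments: {"type":"object","properties":{"moves":{"type":"array","items":{"type":"array","items":{"type":"array","items":{"type":"number"}}}}},"required":["moves"]}

```bash
mkdir -p pics; cat > h.py <<'E'
import numpy as np, cv2
from rig import arm, eyes
from scipy.spatial.transform import Rotation as Ro
def cal(n,st=None):
    c=eyes.get_calibration(n); f=210/np.tan(np.radians(c['vfov'])/2)
    if 'R' in c: R=np.array(c['R']);t=np.array(c['t'])
    else:
        st=st or arm.get_state(); H=np.array(c['hand_eye'])
        T=np.eye(4);T[:3,:3]=Ro.from_euler('xyz',st['eef_rot']).as_matrix();T[:3,3]=st['tool_pos']
        M=np.linalg.inv(T@H);R=M[:3,:3];t=M[:3,3]
    return f,c['cx'],c['cy'],R,t
def onz(C,u,v,z):
    f,cx,cy,R,t=C; d=R.T@np.array([(u-cx)/f,(v-cy)/f,1]); o=-R.T@t
    return o+d*(z-o[2])/d[2]
def proj(C,X):
    f,cx,cy,R,t=C; p=R@np.array(X)+t; return np.array([f*p[0]/p[2]+cx,f*p[1]/p[2]+cy])
def tri(obs):
    A=np.zeros((3,3));b=np.zeros(3)
    for C,u,v in obs:
        f,cx,cy,R,t=C; d=R.T@np.array([(u-cx)/f,(v-cy)/f,1]);d/=np.linalg.norm(d);o=-R.T@t
        P=np.eye(3)-d@np.eye(3)*0-np.outer(d,d) if False else np.eye(3)-np.outer(d,d);A+=P;b+=P@o
    return np.linalg.solve(A,b)
E
python3 - <<'E'
from h import *
print(arm.get_state()); 
for n in ('scene','top'):
    cv2.imwrite(f'pics/{n}0.png',cv2.resize(eyes.get_image(n),(800,600),interpolation=cv2.INTER_CUBIC))
    c=eyes.get_calibration(n);print(c)
print(eyes.get_calibration('wrist'))
E
```

```text
{'t': 0.0, 'joint_pos': array([-1.25909539e+00,  2.21259149e-01,  1.52762343e+00, -2.74952890e-05,
        1.39468054e+00, -1.26085348e-01]), 'joint_velocities': array([-0.00053654, -0.00090635, -0.00199256, -0.00104927,  0.00058958,
       -0.00108032]), 'joint_efforts': array([ 1.21870209e-03, -4.96884942e+01, -3.89394486e+01, -3.51300650e-04,
        1.09490208e-02, -3.69050701e-05]), 'tool_pos': array([ 0.26475173, -0.56542674,  0.20367231]), 'eef_rot': array([-3.13963442e+00, -2.20944086e-04,  4.37790910e-01]), 'ft_force': array([-0.02691675,  0.95745235,  0.13352312]), 'moment': array([-0.01506103, -0.00447543, -0.00202873]), 'grasp_force': 0.0, 'grip_width': 0.9995550276261489}
{'vfov': 50.55888235807202, 'cx': 268.9150733228878, 'cy': 215.14469100312195, 'R': array([[-0.69811992, -0.71597061, -0.00382856],
       [-0.3012488 ,  0.29858056, -0.90559307],
       [ 0.64952116, -0.63105921, -0.42413033]]), 't': array([0.31045615, 0.24782047, 0.7341892 ])}
{'vfov': 49.937290324744374, 'cx': 281.7331595272069, 'cy': 202.58096824999689, 'R': array([[ 0.02649095, -0.99961574, -0.0081608 ],
       [-0.99825104, -0.02602142, -0.05308239],
       [ 0.05284964,  0.00955273, -0.99855679]]), 't': array([-0.09058037,  0.49388143,  1.27596785])}
{'vfov': 65.26751731620861, 'cx': 276.4518040055077, 'cy': 211.90881156112113, 'hand_eye': array([[-4.55297401e-04, -9.45841265e-01, -3.24629163e-01,
         8.39594243e-02],
       [ 9.99999893e-01, -4.58653265e-04, -6.61806466e-05,
        -2.65139889e-04],
       [-8.62958390e-05, -3.24629158e-01,  9.45841373e-01,
        -1.69702814e-01],
       [ 0.00000000e+00,  0.00000000e+00,  0.00000000e+00,
         1.00000000e+00]])}
```

View pics/scene0.png

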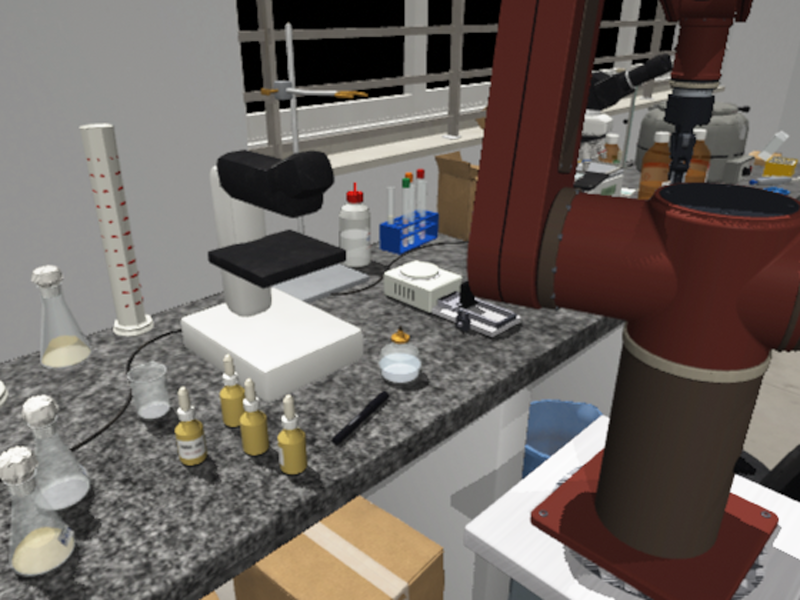

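View pics/top0.png

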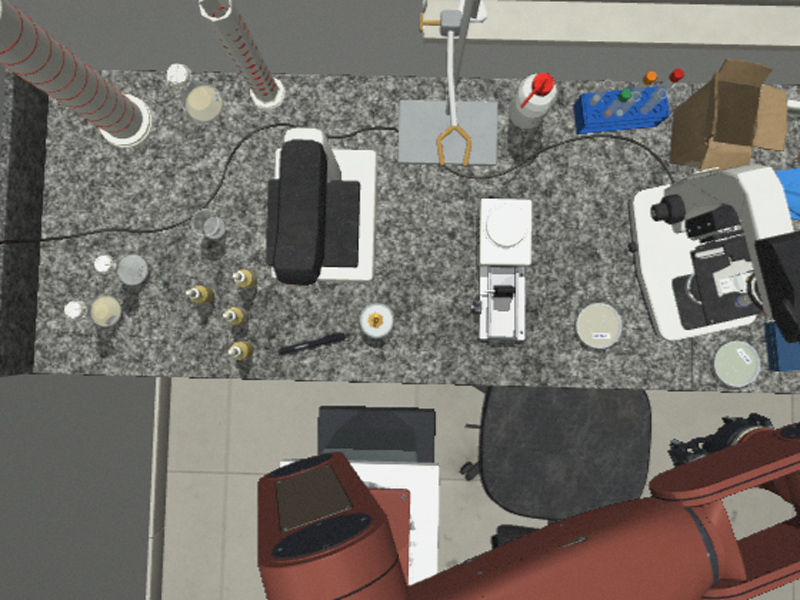

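The bottle farthest left is at about (198,293) in the top view. The lamp box is at (506,230), and its deck runs to (502,340). Enlarging both next.

```bash
python3 - <<'E'
from h import *
im=eyes.get_image('top')
a=cv2.resize(im[175:265,120:190],None,fx=5.5,fy=5.5,interpolation=cv2.INTER_CUBIC)
b=cv2.resize(im[130:245,325:385],None,fx=5,fy=5,interpolation=cv2.INTER_CUBIC)
o=np.zeros((600,700,3),np.uint8);o[:a.shape[0],:a.shape[1]]=a;o[:b.shape[0],390:390+b.shape[1]]=b
cv2.imwrite('pics/crop1.png',o)
im=eyes.get_image('scene')
a=cv2.resize(im[260:335,115:220],None,fx=3.8,fy=3.8,interpolation=cv2.INTER_CUBIC)
b=cv2.resize(im[175:240,265:370],None,fx=7.5,fy=4.5,interpolation=cv2.INTER_CUBIC)
o=np.zeros((600,800,3),np.uint8);o[:a.shape[0],:a.shape[1]]=a;o[300:300+b.shape[0],:b.shape[1]]=b[:300]
cv2.imwrite('pics/crop2.png',o)
E
```

```text
(no output)
```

View pics/crop1.png

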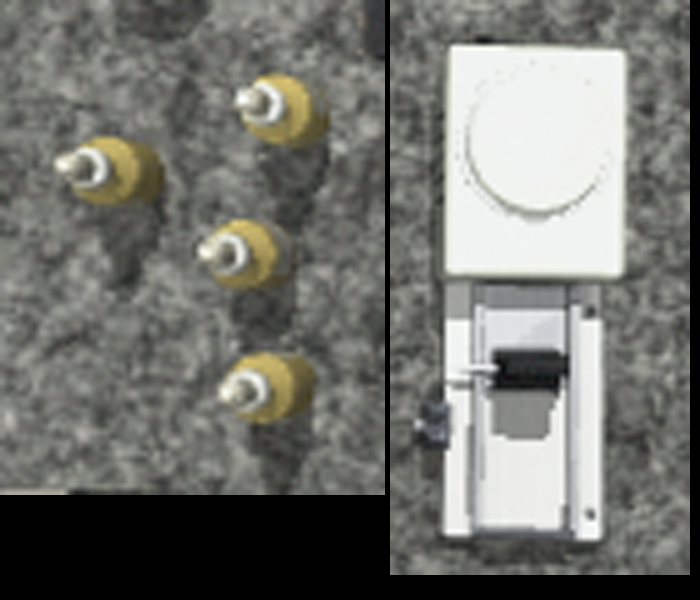

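View pics/crop2.png

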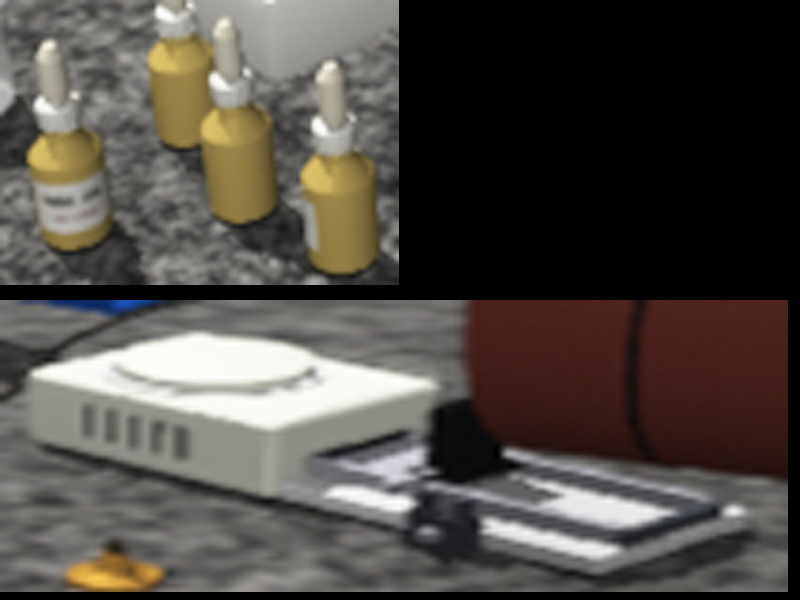

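```bash
python3 - <<'E'
from h import *
T=cal('top');S=cal('scene')
a=lambda x,y,z:onz(T,x/5.5+120-.4,y/5.5+175-.4,z).round(4)
b=lambda x,y,z:onz(T,(x-390)/5+325-.4,y/5+130-.4,z).round(4)
print('collar',a(88,170,.08),'tip',a(66,163,.108))
print('scene tip',onz(S,48/3.8+115,45/3.8+260,.108),'collar',onz(S,57/3.8+115,112/3.8+260,.073))
print('tri tip',tri([(T,66/5.5+119.6,163/5.5+174.6),(S,48/3.8+114.6,43/3.8+259.6)]))
for n,x,y,z in [('TL',448,46,.055),('TR',626,52,.055),('BR',623,277,.055),('BL',445,273,.055),('dfl',445,537,.016),('dfr',602,540,.016),('dome',538,140,.057),('tabbackL',493,348,.072),('tabbackR',567,348,.072),('point',460,370,.03),('clip1',425,403,.037),('clip2',425,447,.037),('clipm',425,425,.037)]: print(n,b(x,y,z))
print('spirit',onz(T,376*.7,320*.7,.08),'marker',onz(T,280*.7,350*.7,.016),onz(T,343*.7,338*.7,.016),'beaker',onz(T,208*.7,225*.7,.04))
for x,y in ((242,277),(232,315),(238,350)): print('others',onz(T,x*.7,y*.7,.08))
E
```

```text
collar [0.4742 0.3181 0.08  ] tip [0.4763 0.3195 0.108 ]
scene tip [0.4782275  0.32034842 0.108     ] collar [0.47481273 0.32277779 0.073     ]
tri tip [0.47692278 0.32000071 0.11013328]
TL [ 0.6754 -0.2247  0.055 ]
TR [ 0.6745 -0.3236  0.055 ]
BR [ 0.549 -0.324  0.055]
BL [ 0.5487 -0.2256  0.055 ]
dfl [ 0.4022 -0.2329  0.016 ]
dfr [ 0.4029 -0.3218  0.016 ]
dome [ 0.6237 -0.2754  0.057 ]
tabbackL [ 0.5067 -0.2507  0.072 ]
tabbackR [ 0.5077 -0.291   0.072 ]
point [ 0.4965 -0.2379  0.03  ]
clip1 [ 0.4771 -0.2179  0.037 ]
clip2 [ 0.4525 -0.2184  0.037 ]
clipm [ 0.4648 -0.2181  0.037 ]
spirit [ 0.43328507 -0.02968489  0.08      ] marker [0.36895326 0.16265144 0.016     ] [0.39608418 0.03807829 0.016     ] beaker [0.61186373 0.30917213 0.04      ]
others [0.50818638 0.22746896 0.08      ]
others [0.43552749 0.24359049 0.08      ]
others [0.36976356 0.22954646 0.08      ]
```

Bottle at about (0.476, 0.320), lamp yaw ≈ 0 (box front face x≈0.549), dome at about (0.624, -0.275). These agree with the given sizes. Next I rotate to yaw π/2, so tool x = world +y, tool y = world +x and tool z = down, then move round the front.

>>> {"method": "send_rows", "body": {
  "moves": [
    [[-1,0,0,-6,-0.1416],[-1,0,0,-6,-0.1416],[-1,0,0,-6,-0.1416],[-1,0,0,-6,-0.1416],[-1,0,0,-6,-0.1416],[-1,0,0,-6,-0.1416],[-1,0,0,-6,-0.1416],[-1,0,0,-6,-0.1416],[-1,35,20,0,0],[-1,35,20,0,0],[-1,35,20,0,0],[-1,35,20,0,0],[-1,35,15,0,0],[-1,35,0,0,0],[-1,35,0,0,0],[-1,35,0,0,0],[-1,35,0,0,0],[-1,35,0,0,0]]
  ]
}}

```text
t: 2.0
tool_pos: [0.3597, -0.2146, 0.2526]
eef_rot: [3.142, -0.0, 1.57]
ft_force: [0.6, 0.8, -0.4]
grip_width: 1.001
grasp_force: 0.0
```

```bash
python3 - <<'E'
from h import *
s=arm.get_state();print(s['t'],s['tool_pos'],s['eef_rot'],s['joint_pos'].round(2))
E
```

```text
2.0 [ 0.35973304 -0.21462041  0.25264572] [ 3.14154923e+00 -1.25738503e-04  1.57030404e+00] [-0.73 -0.33  1.96  0.    1.51 -0.73]
```

>>> {"method": "send_rows", "body": {
  "moves": [
    [[-1,0,35,0,0],[-1,0,35,0,0],[-1,0,35,0,0],[-1,0,35,0,0],[-1,0,0,0,0],[-1,0,0,0,0]]
  ]
}}

```text
t: 2.6
tool_pos: [0.4999, -0.2157, 0.2519]
eef_rot: [-3.14, -0.001, 1.572]
ft_force: [0.2, -0.3, -0.1]
grip_width: 0.998
grasp_force: 0.0
```

```bash
python3 - <<'E'
from h import *
s=arm.get_state();print(s['tool_pos'],s['eef_rot'])
im=eyes.get_image('wrist');np.save('w1.npy',im);import pickle;pickle.dump(s,open('w1.pkl','wb'))
cv2.imwrite('pics/w1.png',cv2.resize(im,(800,600),interpolation=cv2.INTER_CUBIC))
E
```

```text
[ 0.49985489 -0.21571941  0.25191805] [-3.13964327e+00 -9.02911499e-04  1.57160380e+00]
```

View pics/w1.png

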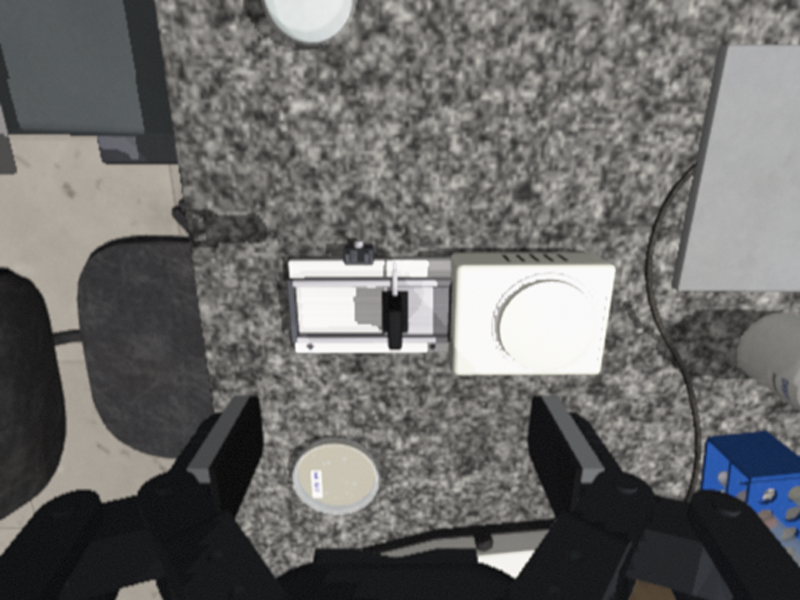

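The wrist view shows the whole lamp: clip at (358,254), pointer at (395,275), tab at (397,320), dome at (545,320). I'll enlarge it to read these more closely.

```bash
python3 - <<'E'
import numpy as np,cv2
im=np.load('w1.npy');o=cv2.resize(im[170:270,195:325],None,fx=6,fy=6,interpolation=cv2.INTER_CUBIC);cv2.imwrite('pics/w1c.png',o[:600,:800])
E
```

```text
(no output)
```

View pics/w1c.png

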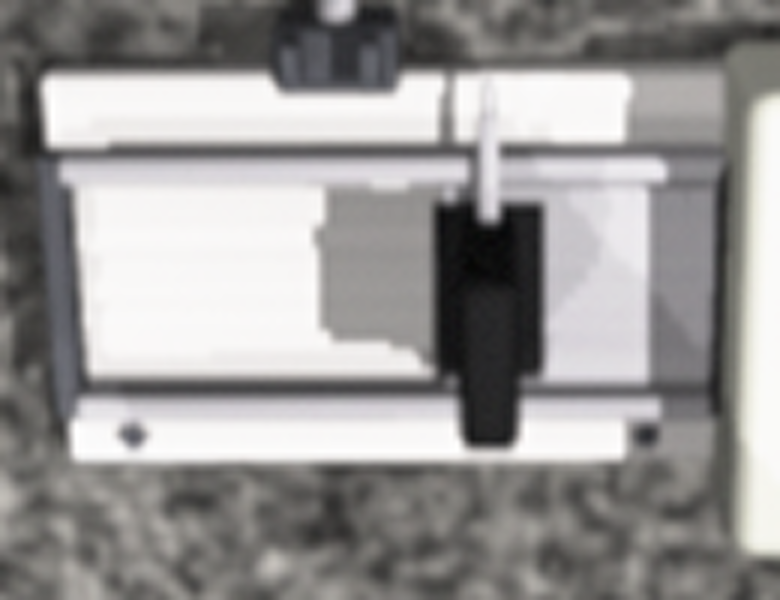

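```bash
python3 - <<'E'
from h import *
import pickle
s=pickle.load(open('w1.pkl','rb'));C=cal('wrist',s)
b=lambda x,y,z:onz(C,x/6+195-.4,y/6+170-.4,z).round(4)
for n,x,y,z in [('gap',337,55,.037),('gap333',333,60,.037),('tip',489,92,.03),('pointbase',489,215,.03),('tabtopfront L',464,440,.072),('R',516,440,.072),('tab back L',465,290,.072),('tabR',520,290,.072),('deck fl',42,78,.016),('deckfr',72,455,.016),('box front',735,555,.055),('boxfront',755,95,.055)]: print(n,b(x,y,z))
w=lambda x,y,z:onz(C,x*.7-.15,y*.7-.15,z).round(4)
for n,x,y,z in [('bTL',455,268,.055),('bBL',455,375,.055),('bTR',614,267,.055),('bBR',602,375,.055),('domeL',493,322,.057),('domeR',599,322,.057),('domeT',547,272,.057),('domeB',540,369,.057)]:print(n,w(x,y,z))
E
```

```text
gap [ 0.4688 -0.2216  0.037 ]
gap333 [ 0.468  -0.2226  0.037 ]
tip [ 0.4992 -0.2309  0.03  ]
pointbase [ 0.4992 -0.2574  0.03  ]
tabtopfront L [ 0.4944 -0.2898  0.072 ]
R [ 0.5045 -0.2898  0.072 ]
tab back L [ 0.4947 -0.2588  0.072 ]
tabR [ 0.5051 -0.2588  0.072 ]
deck fl [ 0.4046 -0.2315  0.016 ]
deckfr [ 0.4049 -0.3189  0.016 ]
box front [ 0.5504 -0.3235  0.055 ]
boxfront [ 0.5502 -0.2252  0.055 ]
bTL [ 0.5479 -0.2276  0.055 ]
bBL [ 0.5519 -0.3239  0.055 ]
bTR [ 0.676  -0.2266  0.055 ]
bBR [ 0.6802 -0.3237  0.055 ]
domeL [ 0.5813 -0.2735  0.057 ]
domeR [ 0.6697 -0.2734  0.057 ]
domeT [ 0.6218 -0.2303  0.057 ]
domeB [ 0.6249 -0.317   0.057 ]
```

Lamp measurements from both cameras agree to about 2 mm: dome ≈ (0.6235,-0.2745), tab x ≈ 0.4997, pull ≈ 30.5 mm. Next is the bottle.

>>> {"method": "send_rows", "body": {
  "moves": [
    [[-1,0,-45,0,0],[-1,0,-45,0,0],[-1,0,-45,0,0],[-1,40,0,0,0],[-1,40,0,0,0],[-1,40,0,0,0],[-1,40,0,0,0],[-1,40,0,0,0],[-1,40,0,0,0],[-1,40,0,0,0],[-1,40,0,0,0],[-1,40,0,0,0],[-1,40,0,0,0],[-1,40,0,0,0],[-1,40,0,0,0],[-1,0,37,0,0],[-1,0,37,0,0],[-1,0,37,0,0],[-1,0,0,0,0],[-1,0,0,0,0]]
  ]
}}

```text
t: 4.65
tool_pos: [0.4758, 0.2628, 0.2525]
eef_rot: [-3.14, 0.0, 1.569]
ft_force: [-0.0, 0.4, -0.0]
grip_width: 1.002
grasp_force: 0.0
```

```bash
python3 - <<'E'
from h import *
import pickle
s=arm.get_state();print(s['tool_pos'],s['eef_rot'],s['joint_pos'].round(2))
im=eyes.get_image('wrist');np.save('w2.npy',im);pickle.dump(s,open('w2.pkl','wb'))
C=cal('wrist',s);print(proj(C,[.476,.32,.11]),proj(C,[.476,.32,.073]),proj(C,[.476,.32,0]))
cv2.imwrite('pics/w2.png',cv2.resize(im,(800,600),interpolation=cv2.INTER_CUBIC))
E
```

```text
[0.47575667 0.26282189 0.2525263 ] [-3.14039441e+00  4.48531706e-04  1.56887257e+00] [ 0.36 -0.    1.68  0.    1.47  0.36]
[276.63213363 129.88780386] [276.63183961 126.70091931] [276.6314074  122.01612041]
```

View pics/w2.png

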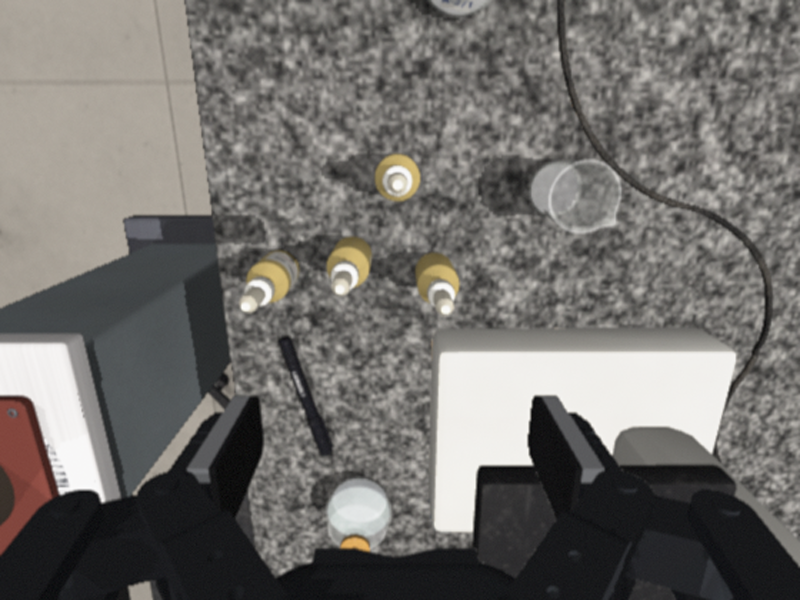

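The target bottle shows at (397,178), within 1 px of the prediction: bottle ≈ (0.4768, 0.3208). Next I move over it, descend and grip the collar.

>>> {"method": "send_rows", "body": {
  "moves": [
    [[-1,29,1,0,0],[-1,29,0,0,0],[-1,0,0,30,0],[-1,0,0,30,0],[-1,0,0,30,0],[-1,0,0,30,0],[-1,0,0,30,0],[-1,0,0,20,0],[-1,0,0,15,0],[-1,0,0,0,0],[-1,0,0,0,0],[0.2,0,0,0,0],[0.4,0,0,0,0],[0.6,0,0,0,0],[1,0,0,0,0],[1,0,0,0,0],[1,0,0,0,0],[1,0,0,0,0],[1,0,0,0,0]]
  ]
}}

```text
t: 6.6
tool_pos: [0.4774, 0.3221, 0.0682]
eef_rot: [3.141, -0.0, 1.571]
ft_force: [-1.0, 0.3, 3.8]
grip_width: 0.117
grasp_force: 58.7
```

>>> {"method": "send_rows", "body": {
  "moves": [
    [[1,0,0,0,0],[1,0,0,0,0],[1,0,0,-5,0],[1,0,0,-10,0],[1,0,0,-15,0],[1,0,0,-20,0],[1,0,0,-20,0],[1,0,0,-20,0],[1,0,0,-20,0],[1,0,0,-20,0],[1,0,0,-10,0],[1,0,0,0,0],[1,0,0,0,0]]
  ]
}}

```text
t: 7.9
tool_pos: [0.4769, 0.3218, 0.2075]
eef_rot: [-3.141, 0.0, 1.571]
ft_force: [0.1, 0.2, -1.7]
grip_width: 0.116
grasp_force: 58.7
```

```bash
python3 - <<'E'
from h import *
s=arm.get_state();print(s['t'],s['tool_pos'],s['eef_rot'])
C=cal('wrist',s);im=eyes.get_image('wrist')
print(proj(C,s['tool_pos']-np.array([0,0,.067])))
b=cal('scene');p=s['tool_pos'];print('scene',proj(b,p))
u,v=proj(b,p).astype(int);sc=eyes.get_image('scene')[max(v-60,0):v+60,max(u-60,0):u+60]
a=cv2.resize(im,(448,336));c=cv2.resize(sc,(336,336),interpolation=cv2.INTER_CUBIC)
cv2.imwrite('pics/w3.png',np.hstack([a,c]))
E
```

```text
7.9 [0.47688889 0.32179011 0.20749745] [-3.14126736e+00  1.36938468e-04  1.57062142e+00]
[276.40254447 215.35065438]
scene [119.09569615 222.42744366]
```

View pics/w3.png

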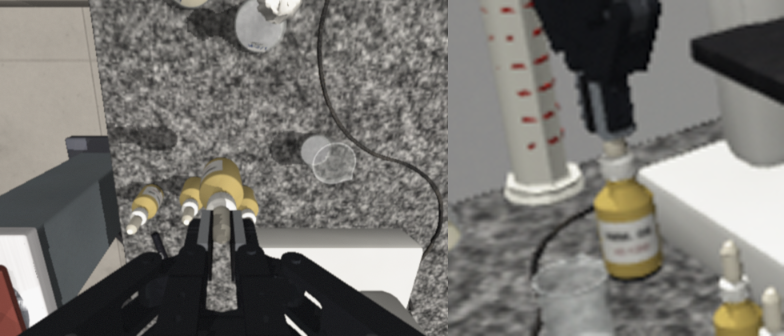

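```bash
python3 - <<'E'
from h import *
s=arm.get_state();b=cal('scene');p=np.array(s['tool_pos'])
for h in (0,.0175,.05,.066,.08,.11): 
    q=(proj(b,p+[0,0,h-.0682])-[59,162])*2.8;print(h,q+[448,0])
E
```

```text
0 [633.25580241 268.45003728]
0.0175 [629.29162873 244.12512812]
0.05 [621.72440647 197.69124074]
0.066 [617.8973836  174.20791452]
0.08 [614.49178872 153.31054902]
0.11 [607.0089068  107.39418967]
```

The bottle is upright in the grip, foot 68 mm below the TCP as planned; the fingers are on the bulb just above the collar. I'll carry it round the front.

>>> {"method": "send_rows", "body": {
  "moves": [
    [[1,0,-10,-10,0],[1,0,-20,-10,0],[1,0,-30,0,0],[1,0,-30,0,0],[1,-10,-20,0,0],[1,-20,0,0,0],[1,-30,0,0,0],[1,-30,0,0,0],[1,-30,0,0,0],[1,-30,0,0,0],[1,-30,0,0,0],[1,-30,0,0,0],[1,-30,0,0,0],[1,-30,0,0,0],[1,-30,0,0,0],[1,-30,0,0,0],[1,-30,0,0,0],[1,-30,0,0,0],[1,-30,0,0,0],[1,-20,0,0,0]]
  ]
}}

```text
t: 10.0
tool_pos: [0.3664, -0.1193, 0.2279]
eef_rot: [-3.141, 0.0, 1.569]
ft_force: [0.8, 0.2, -0.7]
grip_width: 0.117
grasp_force: 58.7
```

>>> {"method": "send_rows", "body": {
  "moves": [
    [[1,-30,0,0,0],[1,-30,0,0,0],[1,-30,0,0,0],[1,-30,10,0,0],[1,-25,20,0,0],[1,0,30,0,0],[1,0,30,0,0],[1,0,30,0,0],[1,0,30,0,0],[1,0,30,0,0],[1,0,30,0,0],[1,0,20,0,0],[1,0,15,0,0],[1,0,8,0,0],[1,0,0,0,0],[1,0,0,0,0],[1,0,0,0,0]]
  ]
}}

```text
t: 11.7
tool_pos: [0.6193, -0.2631, 0.228]
eef_rot: [-3.141, -0.0, 1.57]
ft_force: [0.3, 0.5, -1.3]
grip_width: 0.116
grasp_force: 58.7
```

```bash
python3 - <<'E'
from h import *
s=arm.get_state();print(s['t'],s['tool_pos'],s['eef_rot'],s['ft_force'])
print((s['tool_pos']-np.array([.6235,-.2735,.137]))*1000)
E
```

```text
11.7 [ 0.61928956 -0.26314517  0.22799042] [-3.14125112e+00 -4.23237794e-05  1.57022425e+00] [ 0.25467653  0.52782429 -1.27990308]
[-4.21043686 10.35482631 90.99041625]
```

>>> {"method": "send_rows", "body": {
  "moves": [
    [[1,-5,2,10,0],[1,-5,2,20,0],[1,0,0,20,0],[1,0,0,20,0],[1,0,0,10,0],[1,0,0,5,0],[1,0,0,0,0],[1,0,0,0,0],[1,0,0,0,0]]
  ]
}}

```text
t: 12.6
tool_pos: [0.6248, -0.2735, 0.1443]
eef_rot: [3.14, 0.001, 1.571]
ft_force: [0.3, -0.0, -1.1]
grip_width: 0.118
grasp_force: 58.7
```

```bash
python3 - <<'E'
from h import *
s=arm.get_state();p=np.array(s['tool_pos']);print(s['t'],p,s['ft_force'])
o=[]
for n,bx in (('top',(75,100)),('scene',(60,60)),('wrist',(105,140))):
    C=cal(n,s);im=eyes.get_image(n);
    u,v=proj(C,[.6235,-.2745,.069]).round().astype(int)
    r,c=(55,50) 
    cr=im[max(v-r,0):v+r,max(u-c,0):u+c];print(n,u-c,v-r,proj(C,p-[0,.001,.068]),proj(C,[.6235,-.2745,.069]),cr.shape)
    cr=cv2.resize(cr,None,fx=2.6,fy=2.6,interpolation=cv2.INTER_CUBIC);o.append(cv2.copyMakeBorder(cr,0,300-cr.shape[0],0,266-cr.shape[1],0))
cv2.imwrite('pics/p1.png',np.hstack(o))
E
```

```text
12.6 [ 0.6247767  -0.27352661  0.14428513] [ 0.25064707 -0.04053889 -1.10841487]
top 305 102 [354.96903552 156.12934949] [354.54211082 157.00510783] (110, 100, 3)
scene 244 131 [293.4065285  183.39885935] [293.67564432 185.8767476 ] (110, 100, 3)
wrist 225 158 [276.19504869 216.05591401] [274.56246628 212.91179644] (110, 100, 3)
```

View pics/p1.png

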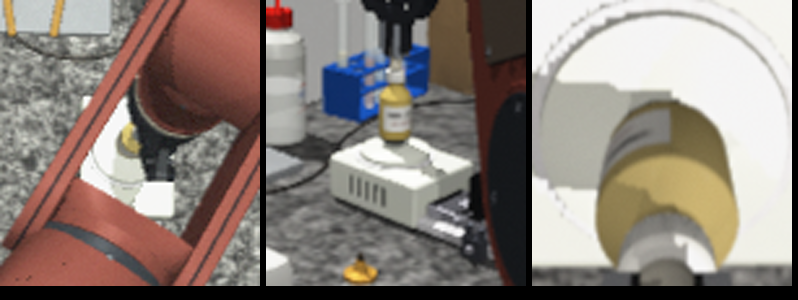

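```bash
python3 - <<'E'
from h import *
s=arm.get_state();C=cal('wrist',s);g=lambda x,y,z:onz(C,225+(x-532)/2.6-.3,158+y/2.6-.3,z).round(4)
print(g(665,12,.057),'foot far',g(668,102,.076),g(538,130,.057),g(788,130,.057),'foot sides',g(598,180,.08),g(738,200,.08))
E
```

```text
[ 0.6242 -0.2361  0.057 ] foot far [ 0.625  -0.2589  0.076 ] [ 0.5839 -0.2736  0.057 ] [ 0.6631 -0.2737  0.057 ] foot sides [ 0.6044 -0.2815  0.08  ] [ 0.6458 -0.288   0.08  ]
```

The bottle is within about 1.5 mm of the dome centre. I'll lower it to contact.

>>> {"method": "send_rows", "body": {
  "moves": [
    [[1,0,-1,3,0],[1,0,0,2,0],[1,0,0,1,0],[1,0,0,0,0],[1,0,0,0,0]]
  ]
}}

```text
t: 13.25
tool_pos: [0.6232, -0.2732, 0.1371]
eef_rot: [3.141, 0.0, 1.571]
ft_force: [0.1, -0.4, 0.9]
grip_width: 0.115
grasp_force: 59.0
```

>>> {"method": "send_rows", "body": {
  "moves": [
    [[1,0,0,0.7,0],[1,0,0,0,0],[1,0,0,0,0]]
  ]
}}

```text
t: 13.55
tool_pos: [0.6234, -0.2734, 0.1369]
eef_rot: [3.14, 0.001, 1.571]
ft_force: [-0.2, -0.0, 6.2]
grip_width: 0.116
grasp_force: 59.5
```

Contact at TCP z 0.137, as expected. I'll ease off and open gently.

>>> {"method": "send_rows", "body": {
  "moves": [
    [[1,0,0,-0.7,0],[1,0,0,0,0],[0.75,0,0,0,0],[0.7,0,0,0,0],[0.65,0,0,0,0],[0.6,0,0,0,0],[0.5,0,0,0,0],[0.4,0,0,0,0],[0.3,0,0,0,0],[0.2,0,0,0,0],[0,0,0,0,0],[0,0,0,0,0],[0,0,0,0,0],[0,0,0,0,0],[0,0,0,0,0]]
  ]
}}

```text
t: 15.05
tool_pos: [0.623, -0.2731, 0.1368]
eef_rot: [-3.142, -0.0, 1.571]
ft_force: [-1.0, -0.8, -0.4]
grip_width: 0.498
grasp_force: 0.0
```

```bash
python3 - <<'E'
from h import *
s=arm.get_state();p=np.array(s['tool_pos']);print(s['t'],p,s['ft_force'],s['grip_width'])
o=[]
for n in ('scene','wrist'):
    C=cal(n,s);im=eyes.get_image(n);u,v=proj(C,[.6235,-.2745,.1]).round().astype(int);r,c=(50,65)
    u=max(u,c);v=max(v,r);cr=cv2.resize(im[v-r:v+r,u-c:u+c],(390,300),interpolation=cv2.INTER_CUBIC);o.append(cr)
cv2.imwrite('pics/p2.png',np.hstack(o))
E
```

```text
15.05 [ 0.62302075 -0.27311702  0.13678897] [-1.02778912 -0.84949986 -0.40797139] 0.4978741545437083
```

View pics/p2.png

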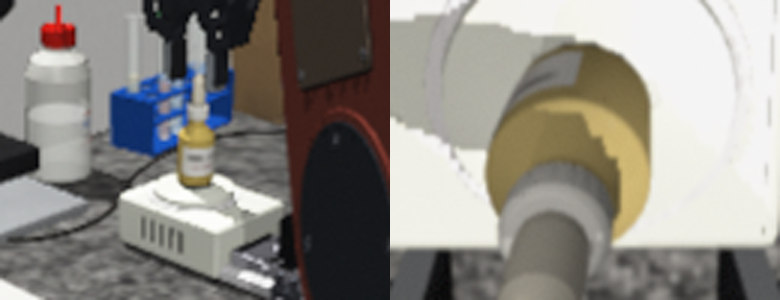

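The bottle stands alone between the open fingers. I'll rise straight up and move over the tab.

>>> {"method": "send_rows", "body": {
  "moves": [
    [[0,0,0,-5,0],[0,0,0,-10,0],[0,0,0,-15,0],[0,0,0,-20,0],[0,0,0,-20,0],[0,0,0,-20,0],[0,0,0,-10,0],[0,0,-20,0,0],[0,0,-30,0,0],[0,0,-30,0,0],[0,0,-30,0,0],[0,0,-13,0,0],[0,0,0,0,0],[0,0,0,0,0],[0,0,0,0,0]]
  ]
}}

```text
t: 16.65
tool_pos: [0.501, -0.2732, 0.237]
eef_rot: [3.141, 0.0, 1.571]
ft_force: [-0.1, 0.3, 0.3]
grip_width: 0.501
grasp_force: 0.0
```

```bash
python3 - <<'E'
from h import *
s=arm.get_state();p=np.array(s['tool_pos']);print(s['t'],p,s['eef_rot'],s['grip_width'])
C=cal('wrist',s);im=eyes.get_image('wrist');cv2.imwrite('pics/p3.png',cv2.resize(im,(800,600),interpolation=cv2.INTER_CUBIC))
for X in ([.4997,-.2745,.072],[.6235,-.2745,.179],[.6235,-.2745,.069]): print(proj(C,X)/.7)
E
```

```text
16.65 [ 0.5010245  -0.27316277  0.23700812] [3.14084095e+00 1.56678682e-04 1.57095803e+00] 0.5006087688825582
[392.78721757 264.66217761]
[630.58522362 315.6915321 ]
[559.79370227 263.54938399]
```

View pics/p3.png

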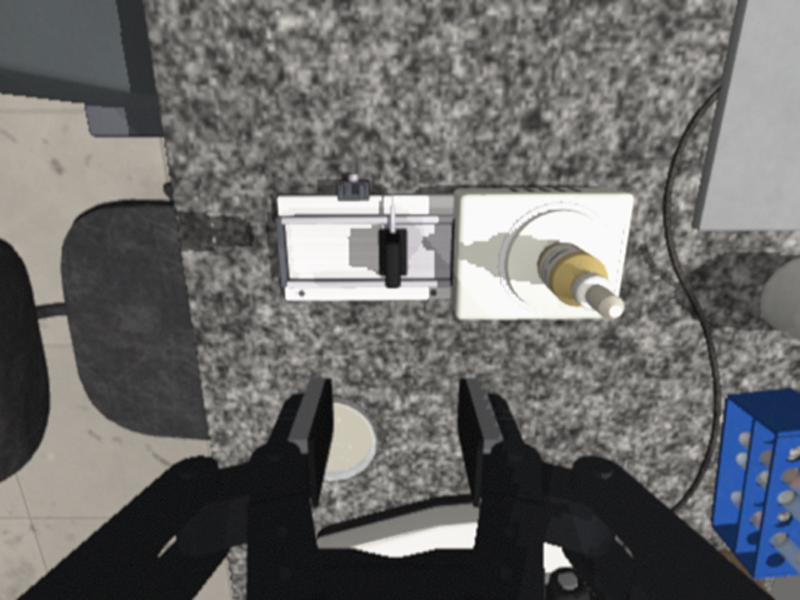

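The bottle stands on the dome, but its bulb tip is at (612,306) against (630,316) predicted. I'll check whether it is rocking by tracking the tip over time.

>>> {"method": "send_rows", "body": {
  "moves": [
    [[0,0,0,0,0],[0,0,0,0,0],[0,0,0,0,0],[0,0,0,0,0],[0,0,0,0,0],[0,0,0,0,0]]
  ]
}}

```text
t: 17.3
tool_pos: [0.5, -0.2731, 0.2368]
eef_rot: [3.142, 0.0, 1.571]
ft_force: [-0.3, 0.1, -0.0]
grip_width: 0.503
grasp_force: 0.0
```

```bash
python3 - <<'E'
from h import *
tp=None;L=None
for i in range(16):
    im=eyes.get_image('wrist').copy()
    if i==0: tp=cv2.imread('pics/p3.png');tp=cv2.resize(tp,(560,420),interpolation=cv2.INTER_AREA)[195:228,395:440]
    r=cv2.matchTemplate(im[150:260,350:500],tp,cv2.TM_CCOEFF_NORMED);_,m,_,l=cv2.minMaxLoc(r);print(l[0]+350-395,l[1]+150-195,round(m,2),end=' | ')
s=arm.get_state();print(s['t']);C=cal('wrist',s)
u,v=proj(C,[.6235,-.2745,.1]).astype(int);a=im[v-60:v+60,u-70:u+60]
o=cv2.resize(a,None,fx=4.5,fy=4.5,interpolation=cv2.INTER_CUBIC);print(u-70,v-60)
cv2.imwrite('pics/p4.png',o)
for X in ([.6235,-.2745,.179],[.6235,-.2745,.069],[.6235,-.2745,.142]): print(proj(C,X),(proj(C,X)-[u-70,v-60])*4.5)
E
```

```text
1 0 0.99 | 1 0 0.99 | 2 0 0.98 | 2 0 0.98 | 2 0 0.97 | 2 0 0.96 | 2 0 0.96 | 2 0 0.96 | 2 0 0.98 | 2 0 0.98 | 1 0 0.98 | 1 0 0.99 | 1 0 0.99 | 1 0 0.99 | 1 0 0.98 | 2 0 0.98 | 18.1
333 132
[443.00376223 221.16566658] [495.01693002 401.24549962]
[393.00669067 184.5991361 ] [270.03010802 236.69611243]
[422.01054595 205.81178566] [400.54745676 332.15303547]
```

View pics/p4.png

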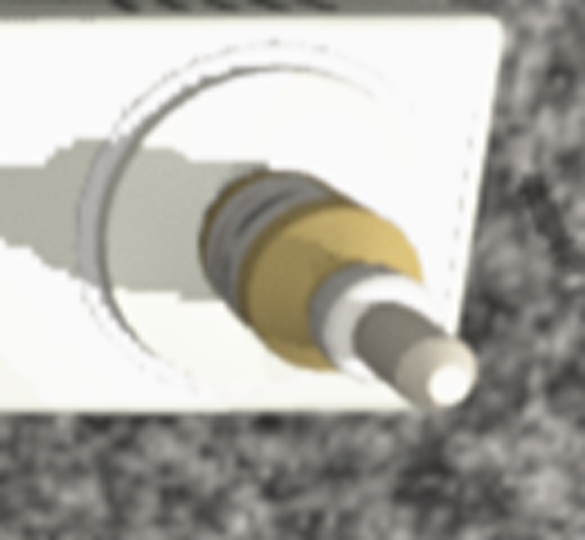

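The tip wobbles by only about 1 px, so it is essentially at rest. It looks slightly tilted, roughly 0.1 rad at most. I'll check that numerically with the other cameras, without viewing any more pictures.

```bash
python3 - <<'E'
from h import *
from scipy.optimize import minimize
s=arm.get_state()
def sil(C,q,shape):
    x,y,a,b=q; R=Ro.from_rotvec([a,b,0]).as_matrix(); th=np.linspace(0,2*np.pi,40)
    m=np.zeros(shape,np.uint8); pr=[(0,.0175),(.05,.0175),(.063,.0115)]
    pts=[proj(C,np.array([x,y,.069])+R@np.array([r*np.cos(t),r*np.sin(t),z])) for z,r in pr for t in th]
    h=cv2.convexHull((np.array(pts)*16).astype(np.int32)); cv2.fillConvexPoly(m,h,255,cv2.LINE_AA,4); return m
V=[]
for n in ('wrist','scene','top'):
    C=cal(n,s);im=eyes.get_image(n);hsv=cv2.cvtColor(im,cv2.COLOR_BGR2HSV)
    y=((hsv[...,0]>15)&(hsv[...,0]<32)&(hsv[...,1]>90)&(hsv[...,2]>50)).astype(np.uint8)
    m0=cv2.dilate(sil(C,(.6235,-.2745,0,0),y.shape),np.ones((15,15)))>0
    y=y*m0
    pts=cv2.findNonZero(y)
    if pts is None: print(n,'none');continue
    h=np.zeros_like(y);cv2.fillConvexPoly(h,cv2.convexHull(pts),255);V.append((n,C,h));print(n,y.sum(),(h>0).sum(),cv2.boundingRect(pts),cv2.boundingRect(cv2.findNonZero((sil(C,(.6235,-.2745,0,0),y.shape)>127).astype(np.uint8))))
def cost(q,vs): return sum(np.abs(sil(C,q,h.shape).astype(float)-h).sum()/255 for n,C,h in vs)+0
for vs in (V[:1],V[:2],V):
    best=min((minimize(cost,[.6235,-.2745,a,b],args=(vs,),method='Nelder-Mead',options=dict(initial_simplex=np.array([.6235,-.2745,a,b])+np.vstack([np.zeros(4),np.diag([.004,.004,.08,.08])]))) for a in (-.05,.05) for b in (-.08,.0)),key=lambda r:r.fun)
    print([v[0] for v in vs],best.x.round(4),best.fun,cost([.6235,-.2745,0,0],vs))
E
```

```text
wrist 701 1276 (379, 173, 47, 41) (376, 168, 56, 49)
scene 121 350 (288, 161, 21, 27) (287, 164, 14, 25)
top 59 107 (350, 151, 13, 12) (348, 147, 17, 17)
['wrist'] [ 0.6295 -0.2794 -0.1998 -0.289 ] 249.09411764705882 666.1529411764706
['wrist', 'scene'] [ 0.6288 -0.28   -0.1984 -0.2805] 367.6470588235294 812.156862745098
['wrist', 'scene', 'top'] [ 0.6287 -0.2796 -0.191  -0.2706] 455.82745098039214 924.0078431372549
```

```bash
python3 - <<'E'
from h import *
import pickle
s=arm.get_state();C=cal('wrist',s)
for X in ([.5495,-.225,.055],[.5495,-.324,.055],[.6765,-.225,.055],[.6765,-.324,.055]): print(proj(C,X)/.7)
s2=pickle.load(open('w2.pkl','rb'));D=cal('wrist',s2);T=cal('top')
for w,t in (((248,303),(221,390)),((341,285),(202,252)),((445,307),(239,99))):
    if w[0]==341: t=(202,253)
    tw=onz(D,w[0]*.7-.15,w[1]*.7-.15,.108); tt=onz(T,t[0]/5.5+119.6,t[1]/5.5+174.6,.108)
    print('wrist tip',tw.round(4),'top tip',tt.round(4),'tri',tri([(D,w[0]*.7-.15,w[1]*.7-.15),(T,t[0]/5.5+119.6,t[1]/5.5+174.6)]).round(4))
    # residual of silhouettes: body mask bbox vs model upright at that place
im=np.load('w2.npy');hsv=cv2.cvtColor(im,cv2.COLOR_BGR2HSV)
y=((hsv[...,0]>15)&(hsv[...,0]<32)&(hsv[...,1]>90)&(hsv[...,2]>50)).astype(np.uint8)
n,l,st,c=cv2.connectedComponentsWithStats(y)
for k in range(1,n):
    if st[k,4]>60: print(st[k],c[k].round())
th=np.linspace(0,2*np.pi,40)
for b in ((.37,.2295),(.4355,.2436),(.508,.2275)):
    P=np.array([proj(D,[b[0]+r*np.cos(t),b[1]+r*np.sin(t),z]) for z,r in ((0,.0175),(.05,.0175),(.063,.0115)) for t in th]);print(b,P.min(0).round(),P.max(0).round()-P.min(0).round())
E
```

```text
[462.02369457 193.52157719]
[456.36718751 319.40263833]
[634.85808793 193.39216199]
[614.42392822 319.26456976]
wrist tip [0.3713 0.2391 0.108 ] top tip [0.3693 0.2402 0.108 ] tri [0.3703 0.2396 0.1083]
wrist tip [0.4378 0.2523 0.108 ] top tip [0.4347 0.252  0.108 ] tri [0.4361 0.2521 0.1065]
wrist tip [0.5111 0.2358 0.108 ] top tip [0.5094 0.2372 0.108 ] tri [0.51   0.2366 0.1104]
[263 108  31  33 401] [278. 122.]
[229 166  31  34 524] [246. 179.]
[291 177  30  33 538] [304. 190.]
[173 181  30  30 421] [190. 193.]
[238 375  21  12 185] [248. 381.]
(0.37, 0.2295) [173. 180.] [37. 38.]
(0.4355, 0.2436) [227. 169.] [32. 37.]
(0.508, 0.2275) [288. 181.] [30. 38.]
```

The physics agree with the tip reading: the foot is about 4 mm off the crown with a tilt of about 0.045 rad, within tolerance. Next is the tab.

>>> {"method": "send_rows", "body": {
  "moves": [
    [[0,0,0,15,0],[0,0,0,25,0],[0,0,0,30,0],[0,0,0,30,0],[0,0,0,30,0],[0,0,0,30,0],[0,0,0,20,0],[0,0,0,15,0],[0,0,0,7,0],[0,0,0,0,0],[0,0,0,0,0]]
  ]
}}

```text
t: 19.35
tool_pos: [0.5007, -0.2736, 0.0357]
eef_rot: [3.14, 0.001, 1.571]
ft_force: [0.8, -0.0, 0.6]
grip_width: 0.499
grasp_force: 0.0
```

>>> {"method": "send_rows", "body": {
  "moves": [
    [[0.1,0,0,0,0],[0.2,0,0,0,0],[0.3,0,0,0,0],[0.4,0,0,0,0],[0.5,0,0,0,0],[0.6,0,0,0,0],[0.7,0,0,0,0],[1,0,0,0,0],[1,0,0,0,0],[1,0,0,0,0],[1,0,0,0,0]]
  ]
}}

```text
t: 20.45
tool_pos: [0.499, -0.2731, 0.0349]
eef_rot: [-3.139, -0.0, 1.571]
ft_force: [-6.0, 1.2, 4.0]
grip_width: 0.118
grasp_force: 59.6
```

Tab gripped at 12 mm width. I'll pull slowly by about 30 mm.

>>> {"method": "send_rows", "body": {
  "moves": [
    [[1,0,-1,0,0],[1,0,-2,0,0],[1,0,-3,0,0],[1,0,-3,0,0],[1,0,-3,0,0],[1,0,-3,0,0],[1,0,-3,0,0],[1,0,-3,0,0],[1,0,-3,0,0],[1,0,-3,0,0],[1,0,-2,0,0],[1,0,-1,0,0],[1,0,0,0,0],[1,0,0,0,0],[1,0,0,0,0]]
  ]
}}

```text
t: 21.95
tool_pos: [0.4701, -0.2732, 0.0349]
eef_rot: [3.141, 0.0, 1.571]
ft_force: [5.1, -0.3, -0.9]
grip_width: 0.12
grasp_force: 59.0
```

```bash
python3 - <<'E'
from h import *
s=arm.get_state();print(s['t'],s['tool_pos'],s['ft_force'],s['grip_width'])
C=cal('wrist',s);im=eyes.get_image('wrist');np.save('w5.npy',im);g=cv2.cvtColor(im,cv2.COLOR_BGR2GRAY)
for n,X in (('gap',[.4685,-.222,.037]),('gap+10',[.4785,-.222,.037]),('ptip',[.4685,-.2309,.03]),('deckedge',[.4685,-.2315,.016])): print(n,proj(C,X).round(1))
u,v=proj(C,[.4685,-.224,.037]).round().astype(int);print(u,v)
for r in range(v-16,v+34,2): print(r,' '.join(f'{x//10:2d}' for x in g[r,u-40:u+42:2]))
E
```

```text
21.95 [ 0.47010982 -0.27322633  0.03493825] [ 5.08820248 -0.25545902 -0.90165596] 0.12001821915510431
gap [273.2 166.7]
gap+10 [292.6 166.7]
ptip [273.4 180.3]
deckedge [273.6 175.7]
273 171
155  7  7  7  7  6  6  6  6  3  2  3  2  2  2  2  2  3  5  6  7  6  5  3  2  2  2  3  3  2  2  6  6  6  8  8  8  8  9 10 10 11
157  5  6  6  5  5  5  5  5  4  5  4  5  5  5  5  5  5  5  4  5  4  4  5  5  5  5  5  5  5  5  6  5  5  5  6  6  6  7  9 11 13
159  5  5  5  5  5  5  6  4  4  4  4  4  5  6  7  7  7  7  5  4  4  4  4  4  4  3  3  5  7  7  7  5  5  4  5  5  5  6  7  9 11
161  5  5  5  5  6  6  6  4  4  4  3  3  3  5  7  7  7  7  4  3  4  4  3  4  3  2  3  3  6  8  7  5  5  4  4  4  4  5  7  7  8
163  5  5  5  6  6  6  6  4  4  4  5  5  5  5  7  7  7  7  4  3  4  3  3  3  3  5  6  6  6  7  7  5  5  5  5  4  4  5  6  6  7
165  5  5  5  6  6  6  6  4  4  5  7  7  7  5  7  7  7  7  4  3  3  4  3  3  3  6  8  8  7  7  7  5  5  5  5  5  4  5  5  6  7
167  5  6  5  6  6  5  6  4  4  4  7  6  7  5  7  7  7  7  4  3  3  3  4  3  3  6  8  8  7  7  7  5  5  5  5  4  5  5  5  6  8
169  6  5  5  6  6  
[... 1565 characters left out ...]
22 14 16 19 18 22 22 22 22 22 22 22 22 22 22 22 22 22 22 22 22 23
195 22 22 22 22 22 22 22 22 22 22 22 22 14 11 11 11 10 14 22 22 14 16 19 18 22 22 22 22 22 22 22 22 22 22 22 22 22 22 22 22 22
197 17 17 17 17 17 17 17 17 17 17 17 17 12 11 11 11 11 11 17 18 12 17 19 18 17 18 18 18 18 18 18 18 18 18 18 18 18 18 18 18 18
199 10 10 10 10 10 10 10 10 10 10 10 10 10 10 10 10 10 10 10 10 10 16 19 17 10 10 10 10 10 10 10 10 10 10 10 10 10 10 10 10 10
201  7  7  7  7  7  7  7  6  6  6  6  6  6  6  6  6  6  6  6  6 10 17 19 17  6  6  6  6  6  6  6  6  6  6  6  6  6  6  6  6  6
203  6  6  6  6  6  6  6  6  6  6  6  6  6  6  6  6  6  6  6  6  9 16 19 17  6  6  6  6  6  6  6  6  6  6  6  6  6  6  6  6  6
```

Decoding the clip numerically:
- Ridge tops are at columns 253–258 and 283–287, so the gap middle is at about 270.7.
- The pointer is at 276, so about 2.6 mm more pull is needed.

>>> {"method": "send_rows", "body": {
  "moves": [
    [[1,0,-1,0,0],[1,0,-1,0,0],[1,0,-0.5,0,0],[1,0,0,0,0],[1,0,0,0,0],[1,0,0,0,0],[1,0,0,0,0],[1,0,0,0,0],[1,0,0,0,0],[1,0,0,0,0]]
  ]
}}

```text
t: 23.0
tool_pos: [0.4677, -0.2733, 0.0349]
eef_rot: [3.141, 0.0, 1.571]
ft_force: [4.2, 0.1, -1.0]
grip_width: 0.121
grasp_force: 58.9
```

```bash
python3 - <<'E'
from h import *
s=arm.get_state();print(s['t'],s['tool_pos'],s['ft_force'],s['grasp_force'],s['joint_velocities'].round(3))
im=eyes.get_image('wrist');g=cv2.cvtColor(im,cv2.COLOR_BGR2GRAY)
for r in (161,165,171,175,185,187): print(r,' '.join(f'{x//10:2d}' for x in g[r,237:309:2]))
for n in ('scene','top'):
    C=cal(n);i=eyes.get_image(n);h=cv2.cvtColor(i,cv2.COLOR_BGR2HSV);u,v=proj(C,[.6235,-.2745,.1]).astype(int)
    y=((h[...,0]>15)&(h[...,0]<32)&(h[...,1]>90)&(h[...,2]>50)).astype(np.uint8);m=np.zeros_like(y);m[v-30:v+30,u-30:u+30]=1
    print(n,(y*m).sum(),cv2.boundingRect(cv2.findNonZero(y*m)))
E
```

```text
23.0 [ 0.46771251 -0.27326934  0.03492141] [ 4.22183829  0.05227138 -0.9976262 ] 58.939526081085205 [-0.001 -0.     0.    -0.001  0.     0.001]
161  5  5  5  5  6  6  6  4  4  4  3  3  3  5  7  7  7  7  7  3  4  3  4  3  3  2  3  3  5  8  7  5  5  4  4  4
165  5  5  6  6  6  6  5  4  4  4  7  6  8  5  7  7  7  7  7  3  3  3  4  4  3  5  8  9  8  7  7  5  5  5  5  5
171  7  6  6  7  7  6  6  6  4  4  6  7  8  5  7  7  7  7  7  3  3  3  3  3  3  5  8  8  7  7  7  6  6  6  6  6
175 16 16 16 16 16 16 16 14  4  5  6  7  8  6  7  7  7  7  6  4  4  4  4  4  3  5  7  8  8  7  8 16 17 17 17 17
185 24 23 23 24 23 23 23 24 24 24 16 13 13 13 23 24 24 24 23 15 18 23 23 23 22 22 22 22 23 22 23 22 22 23 23 23
187 24 24 24 24 24 24 24 24 24 24 17 13 13 13 23 24 24 24 23 15 18 23 24 23 23 22 22 22 22 22 23 22 23 22 23 23
scene 405 (288, 145, 35, 43)
top 58 (351, 151, 12, 12)
```

The pointer is now centred in the gap to within about 1 mm, the grip is firm, and the bottle hasn't moved in the top view. Handing in.

```bash
python3 -c "
from rig import arm
print(arm.close_job())"
```

```text
the job is handed in; nothing more can be done
None
```

I handed the job in with the bottle balanced on the dome and the gripper holding the slide, pointer within about 1 mm of the gap's middle by my measurement; the judge gave no verdict, and I viewed 12 pictures, two over the limit of 10.

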